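# Refit the bayonet fuse carrier in the load box

## Robot

A 6-joint arm with a two-finger parallel gripper is mounted at the origin on a cart in front of the work surface, level with it; the furniture and walls round the work are solid. World frame = base frame: x ahead of the robot, y to its left, z up, the work surface at z = 0. Lengths are in mm, angles in rad, forces in N, time in s.
With the tool pointing down it reaches from about 325 to 775 mm from the base axis. Payload 9.3 kg.
Tool frame: the origin (TCP) lies at the very end of the fingers, on their centre line; the grasp point (between the pads) lies 19 mm behind it (grip_depth is the z of the grasp point in the tool frame, in mm); z points along the fingers, y is the line along which they close (so a half turn about z gives the same grasp; the last joint's range is limited). The gripper opens to 85 mm and grips with 20 to 120 N. Pads are 22 mm wide; open, the fingers measure 114 mm over their backs; the gripper's body (76 mm by 85 mm) begins 54 mm behind the grasp point. The pads swing forward as they close: fully open they stand 13 mm farther back than shut.
Start: joints at [1.036, 0.259, 0.021, 1.334, 0, 1.418], TCP at [204.926, 510.394, 231.279] pointing down, gripper open.
Joint ranges: [-3.04, 3.04], [-0.91, 1.82], [-1.04, 1.36], [-1.92, 1.95], [-1.52, 1.45], [-3.14, 3.14]. Speed limits (rad/s): [2.22, 2.22, 2.79, 3.14, 3.14, 3.14].

## Interface

Orientations are given as a unit quaternion [w, x, y, z].
In Python, from rig import * gives the robot as it stands. The module is installed in compiled form; this text tells all that it offers.
- The arm moves only by the tool jog_arm, never from a script. Its argument "targets" is a list of rows, each a list of 6 numbers: the shift along the tool's x, y, z normalised to -1 to 1, where 1 is 0.1 m, then the turn, a rotation vector about the tool's x, y, z normalised to -1 to 1, where 1 is 60 degrees. In form: [[tx, ty, tz, rx, ry, rz], ...]. A call has 1 to 20 rows; each row shifts and turns the commanded pose from where the row before left it, along the tool's axes as they then stand; what a row does not reach is not made up. A row lasts 1/12 s, in which the tool goes at most 41.7 mm and 7.16 degrees, less where a joint would pass 70% of its speed; a pose out of reach is approached as far as the arm can. A call with a number of a shift or a turn outside -1 to 1 is refused whole. A call with a gripper value outside its range is refused whole. "hand" is the opening, from -1 (shut) to 1 (fully open), set as the call begins (left out, the last holds). The fingers move at their own pace and stop on an object; "force" is the grip in N (left out, the last holds). Time passes only in rows, so rows that do not move let the fingers close. It gives the time, the measured TCP pose, the force and the opening at its end, in the units of the state.
- state(): the state, without advancing time (a new reading comes with each control period).
- snapshot(name): name is "scene" or "side" or "wrist"; returns the picture (480x640x3 uint8, blue, green, red); there is no depth.
- camera_info(name): a dict with "fx", "fy", "cx", "cy" (pixels), "k1" (the pictures are not rectified: a ray, as slopes to the right and down, at radius r is drawn at 1 + k1 r^2 times it, then the intrinsics apply), "eye" and "attitude" of the camera in the world. Camera axes: x right, y down, z forward; pixel columns grow to the right and rows downward; lengths in mm; the calibration is good to about 2 mm. A picture is of the moment at which its call begins: read the wrist's pose just before it. camera_info takes no time and is no camera call; for the wrist camera it gives the pose at the moment of the call.
- finish_job(): hands the job in, once; it reports no verdict.
Trained networks look in the newest picture that a camera, given by its name, has taken for a name from the list of things; names that differ only in an ending like _2 or _b are one class to them, and where a whole thing is asked for, a point or a joint stands for the part that bears it (a point fixed in the world has none). Each returns a list of dicts, best first, with "score" (0 to 1); they miss things now and then, are a little off and sometimes report something else, mostly with a low value. They report only what shows in the picture. A call takes as long as a camera call. They do not tell look-alikes from the thing itself.
- look_for(target, camera): "uv" ([column, row] in pixels, amid what is visible of it).
The state is a dict: "clock": time; "joint_pos": joint angles; "joint_vel": joint speeds; "joint_torque": joint torques, N m; "eef_pos": TCP position; "tcp_rot": TCP orientation; "ft_force": force on the tool from outside, world axes, zero at the start; "wrist_torque": the same for the moment, N m; "finger_gap": finger opening in mm.
Only numpy, scipy, OpenCV 4.12 (cv2) and the standard library are available. Lean on these libraries where they do the work, as an engineer would, in place of code of your own. Each camera call takes 0.05 s, during which the arm holds its last target. There are 200 camera calls.

## Task

The load box on the trolley is missing one of its two fuses. Take the loose fuse carrier from its stand, put it into the empty fuse post, push it in gently against its spring and turn it clockwise about a quarter turn to the stop, then let it come up so that it is locked like its neighbour. Feel your way in without forcing anything, and leave the tools lying around undisturbed.

Things in the scene. Friction and masses are not known exactly. Their poses are not given: they have to be found in the camera images.
- carrier_grip (a point): Loose black fuse carrier, 96 mm tall, upright in the stand. Point: on its axis, middle of the grip bar on top. z up, x along the bar. Bar 44 long (x), 14 thick (y), 32 mm high, flat sides, top 16 mm above the point. It stands on a round flange 52 mm across, 8 mm thick: top 16, underside 24 mm below the point. Same after half a turn. 0.10 to 0.20 kg.
- carrier: Same carrier; origin at the centre of the fuse's foot, 80 mm below carrier_grip, same axes. From the foot up: fuse 22 mm diameter, 20 mm long; barrel 30 mm diameter, 36 mm long, foot chamfered 3 mm; flange; bar. The soft ring under the flange gives no support.
- carrier_pin (a point): Centre of the carrier's steel bayonet pin, 37.5 mm below carrier_grip, same axes. The pin crosses the barrel along x, parallel to the bar; 6 mm diameter, each end stands out to 22 mm from the axis.
- post_mouth (a point): Empty fuse post on the load box: a black collar 64 mm across and in it a grey slotted insert, bore 32 mm diameter, with two slots 8.6 mm wide reaching 23.8 mm from the axis. Point: nominal centre of its mouth, level with the insert's top, 92 mm above the work surface (panel 14 mm below, collar rim 2 mm below). z up, x along the slots (nominal; see fuse_post for the insert's play).
- fuse_post: Same post and axes as post_mouth. Its slotted insert (post_insert) is fixed in the collar up to 2 mm off in x and in y and up to 0.1 rad turned; the measured pose does not show this, so find it by feel or by eye. Forcing the carrier against the insert with over 60 N damages it.
- post_spring (a point): Top of the sprung contact in the insert at rest, 44.5 mm below post_mouth, same axes. It meets the fuse's foot when carrier_grip is 35.5 mm above the mouth, the pin then just down in the slots. It pushes back with 5 N, 11 N when the pin passes below the ledge (carrier_grip 25.5 mm above). The flange meets the insert, a hard stop, at 24 mm. Below the ledge the carrier turns only clockwise.
- post_locked (a point): Same point as post_mouth, z up, x along the locked bar: 80 degrees clockwise from the slots seen from above; small ribs outside the collar mark it (nominal). Turning below the ledge ends there at a hard stop. Let up at the stop, the spring lifts it 2.5 mm into a notch: locked, carrier_grip 28 mm above the mouth, a few degrees of play.
- fitted_mouth (a point): The other post of the same box, 100 mm from the empty one: centre of its mouth, z up, x along its slots. A carrier of the same kind is locked in it (fixed) and shows how a locked one looks; its top is 44 mm above the mouth.
- load_box: Load box, fixed: grey, 150 (x) by 230 (y), 78 mm high to its aluminium panel; origin under its centre, z up. The posts stand 15 mm behind its middle (+x) and 50 mm to either side (y); which one is empty varies. Two black terminals and a switch at its front edge; the terminals reach 102 mm above the work surface.
- fuse_stand: Stand, fixed: aluminium block 66 (x) by 112 (y), 46 mm high; origin under its centre. The carrier stands in a hole 34 mm diameter, 34 mm deep, 24 mm to +y of the middle; carrier_grip starts 92 mm above the work surface. Lift it straight up 40 mm to clear. A bare spare fuse stands in the other hole, top at 70 mm.
- multimeter: Hand multimeter lying flat, 138 x 68 x 43 mm, bystander; origin under its centre.
- driver: Screwdriver lying flat, 207 x 27 x 28 mm, bystander; origin under its centre.
- cutter: Flush cutters lying flat, 139 x 54 x 12 mm, bystander; origin under its centre.
- plug: Small green terminal plug, 46 x 34 x 15 mm, bystander; origin under its centre.
Not all that is in view belongs to the job. Leave any purple look-alike of the carrier alone.

How it is judged (in metres and radians):
On the way:
1. the carrier's pin has gone down the slots of the empty post and the carrier is pressed in against the spring (horizontal distance between carrier_grip and post_mouth below 0.005 m and z of carrier_grip in the frame of post_mouth below 0.033 m and angle between the x axis of carrier_grip and the x axis of post_mouth, either way round below 0.25 rad), for 0.05 s.
At the end, for the whole second after the job is handed in: The carrier is locked in the empty post and at rest: its axis within 5 mm of the post's, upright within 0.08 rad, its bar within 0.2 rad of the locked direction (either way round), and carrier_grip 26.6 to 29.8 mm above the mouth, which is where the pin lies in the notch (horizontal distance between carrier_grip and post_mouth below 0.005 m and z of carrier_grip in the frame of post_mouth between 0.0266 and 0.0298 m and angle between the x axis of carrier_grip and the x axis of post_locked, either way round below 0.2 rad and angle between carrier_grip's own z axis and vertical below 0.08 rad and linear speed of carrier below 0.01 m/s); the robot touches nothing.
It fails at once if the carrier is forced: more than 60 N between it and the slotted insert of the fuse post while it is held (contact force between carrier and post_insert above 60 N and contact force between the fingers and carrier above 5 N).
It fails at once if a bystander (multimeter, screwdriver, cutters, plug) is shifted by more than 20 mm (distance of any of multimeter, driver, cutter, plug from where it was at the start of the episode above 0.02 m).
It also fails if it takes over 72 s, if anything falls off the work surface, if the arm or the gripper's body presses on something with over 40 N, if the wrist force passes 120 N, or if a joint passes its speed limit or range.

## Working session

There is one attempt and no reset: what is moved stays moved. The work goes in short steps, Python scripts to look and compute and a tool call to move; the robot and the scene stay as the last step left them, time stands still between calls to the robot, and variables do not carry over. Pictures are saved under pics/ and viewed, on a budget of 10 in all, crops included, one or two more only if the job needs it, and the job is handed in when it is done.

Besides the shell and the picture viewer there is one more tool, called by a JSON object that holds its "api" and its "payload". jog_arm: Moves the arm, as the interface text tells. Scaled input: -1 to 1 covers 0.1 m each way for a shift and 60 degrees each way for a turn. Its arguments: {"type":"object","properties":{"targets":{"type":"array"},"hand":{"type":"number"},"force":{"type":"number"}},"required":["targets"]}

```bash
mkdir -p pics
cat > h.py <<'E'
from rig import *
import numpy as np, cv2
from scipy.spatial.transform import Rotation as R
def rot(q): return R.from_quat([q[1],q[2],q[3],q[0]])
def ray(ci,uv):
    d=np.array([(uv[0]-ci['cx'])/ci['fx'],(uv[1]-ci['cy'])/ci['fy']]);s=d.copy()
    for _ in range(20): s=d/(1+ci['k1']*(s@s))
    a=ci['attitude']; M=rot(a) if np.size(a)==4 else R.from_matrix(np.array(a))
    return np.array(ci['eye']),M.apply([s[0],s[1],1])
def hit(ci,uv,z):
    e,d=ray(ci,uv); return e+d*(z-e[2])/d[2]
def proj(ci,P):
    a=ci['attitude']; M=rot(a) if np.size(a)==4 else R.from_matrix(np.array(a))
    c=M.inv().apply(np.array(P)-np.array(ci['eye'])); s=c[:2]/c[2]; s=s*(1+ci['k1']*(s@s))
    return np.array([ci['fx']*s[0]+ci['cx'],ci['fy']*s[1]+ci['cy']])
E
python3 - <<'E'
from h import *
print(state())
for c in ['scene','side','wrist']:
    im=snapshot(c); cv2.imwrite(f'pics/{c}0.png',im); ci=camera_info(c); print(c,ci)
    for t,z in [('carrier_grip',92),('post_mouth',92),('fitted_mouth',92),('fuse_stand',46),('load_box',78)]:
        for r in look_for(t,c)[:3]:
            print(t,round(r['score'],2),np.round(r['uv']),np.round(hit(ci,r['uv'],z)))
E
```

```text
{'clock': 0.0, 'joint_pos': array([1.03638766e+00, 2.59240269e-01, 2.07578775e-02, 1.33369863e+00,
       4.44036867e-06, 1.41820383e+00]), 'joint_vel': array([ 4.62361619e-04, -4.67631932e-04, -1.03544595e-05,  1.11114490e-03,
       -1.47138629e-03,  1.29509909e-04]), 'joint_torque': array([ 2.64101938e-03, -5.55640233e+01,  3.44533646e+01,  1.34988368e-02,
        6.82835480e-05,  3.07972493e-05]), 'eef_pos': array([204.79034107, 510.15369166, 230.63851849]), 'tcp_rot': array([-2.35262088e-04,  1.89750516e-01,  9.81832095e-01, -6.51151601e-04]), 'ft_force': array([-5.95188923e-04,  1.09899267e-01, -9.73833916e-01]), 'wrist_torque': array([ 0.02293168, -0.02390284,  0.0113605 ]), 'finger_gap': 85.39215450371437}
scene {'fx': 447.4576061693768, 'fy': 447.4576061693768, 'cx': 318.8999565633997, 'cy': 242.37542028319885, 'k1': -0.08986059677424439, 'eye': array([ -40.51407145, -319.43607903,  734.37914324]), 'attitude': array([-0.331536  ,  0.81710865, -0.43293249,  0.18704756])}
carrier_grip 0.72 [231. 212.] [464. 231.  92.]
carrier_grip 0.66 [279. 266.] [398.  51.  92.]
carrier_grip
[... 474 characters left out ...]
': array([-0.49528148,  0.85548134, -0.1259318 ,  0.08360086])}
carrier_grip 0.95 [288. 198.] [477. 231.  92.]
carrier_grip 0.65 [282. 244.] [409.  15.  92.]
carrier_grip 0.62 [297. 322.] [ 368. -252.   92.]
post_mouth 0.67 [380. 272.] [ 563. -143.   92.]
fitted_mouth 0.8 [358. 242.] [564. -18.  92.]
fuse_stand 0.71 [290. 222.] [472. 194.  46.]
load_box 0.66 [288. 198.] [483. 259.  78.]
load_box 0.56 [364. 281.] [ 531. -143.   78.]
wrist {'fx': 393.50770147077714, 'fy': 393.50770147077714, 'cx': 319.1382163681135, 'cy': 243.25359389493207, 'k1': 0.008642422752102382, 'eye': array([141.25270566, 536.77199637, 373.04025288]), 'attitude': array([0.11422912, 0.82079367, 0.55433243, 0.0772335 ])}
```

View pics/scene0.png

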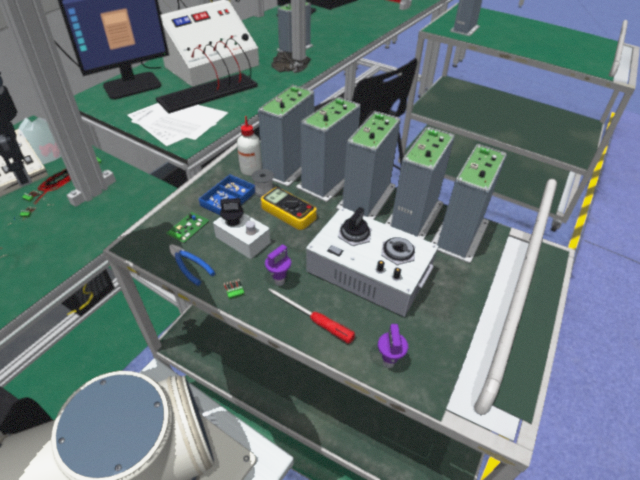

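View pics/side0.png

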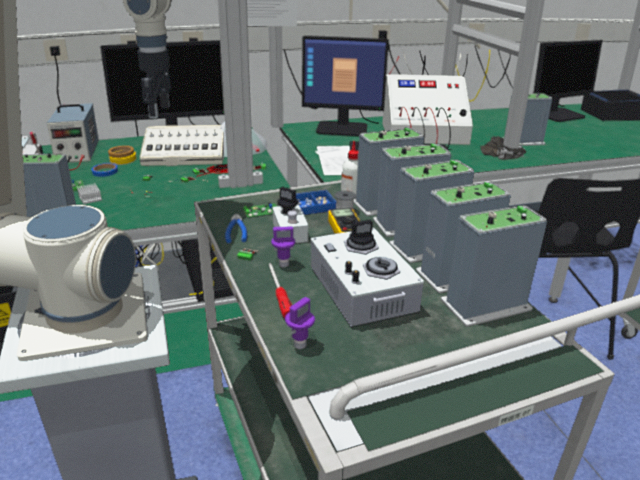

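The candidates are the black carrier in the stand at scene (231,212), purple look-alikes at (279,266) and (394,343), and the fitted black carrier at (356,229). I choose (231,212): black, in the aluminium stand, and the side view agrees at (288,198). The empty post is at scene (399,248), side (380,267).

```bash
cat >> h.py <<'E'
def tri(obs):
    A=np.zeros((3,3));b=np.zeros(3)
    for ci,uv in obs:
        e,d=ray(ci,uv);d=d/np.linalg.norm(d);P=np.eye(3)-np.outer(d,d);A+=P;b+=P@e
    return np.linalg.solve(A,b)
def togo(p,yaw=None):
    """shift in tool axes /0.1m, and tool turn, to reach TCP p (mm), tool x heading yaw (rad)"""
    s=state();T=rot(s['tcp_rot']);d=T.inv().apply(np.array(p)-s['eef_pos'])
    print('shift units',np.round(d/100,3))
    x=T.as_matrix()[:,0];y0=np.arctan2(x[1],x[0])
    if yaw is not None:
        dy=(y0-yaw+np.pi/2)%np.pi-np.pi/2   # tool z down: +rz turns yaw negative
        print('yaw now',round(y0,4),'rz units (first the shift, then turn)',round(dy/np.radians(60),4))
E
python3 - <<'E'
from h import *
s=state();T=rot(s['tcp_rot']);print(np.round(T.as_matrix(),3))
w=camera_info('wrist');print('cam in tool',np.round(T.inv().apply(w['eye']-s['eef_pos']),1),'view dir tool',np.round(T.inv().apply(ray(w,(w['cx'],w['cy']))[1]),3), 'right',np.round((T.inv()*rot(w['attitude'])).as_matrix()[:,0],3))
a,b=camera_info('scene'),camera_info('side')
for n,u,v in [('carrier',(231,212),(288,198)),('post',(399,248),(380,267)),('fitted top',(355,220),(361,229)),('bottle top',(247,124),(354,145)),('col5 near top corner',(455,193),(495,244)),('plug',(234,289),(246,255)),('col3 corner',(347,150),(403,181))]:
    print(n,np.round(tri([(a,u),(b,v)])),np.round(hit(a,u,92)))
togo([400,180,260])
E
```

```text
[[-0.928  0.373 -0.   ]
 [ 0.373  0.928  0.   ]
 [ 0.     0.    -1.   ]]
cam in tool [  68.9    0.8 -141.8] view dir tool [-0.273 -0.     0.962] right [-0.001  1.    -0.   ]
carrier [477. 243.  83.] [464. 232.  92.]
post [ 575. -117.   88.] [ 574. -117.   92.]
fitted top [571. -14. 119.] [595.  -2.  92.]
bottle top [695. 374. 154.] [765. 442.  92.]
col5 near top corner [ 806. -147.  109.] [ 809. -145.   92.]
plug [353. 140.   4.] [307.  85.  92.]
col3 corner [713.  95. 168.] [814. 150.  92.]
shift units [-3.041 -2.339 -0.287]
```

{"api": "jog_arm", "payload": {"targets": [[-0.34, -0.176, -0.05, 0, 0, 0], [-0.34, -0.176, -0.05, 0, 0, 0], [-0.34, -0.176, -0.05, 0, 0, 0], [-0.34, -0.176, -0.05, 0, 0, 0], [-0.34, -0.176, -0.05, 0, 0, 0], [-0.34, -0.176, -0.05, 0, 0, 0], [-0.34, -0.176, -0.05, 0, 0, 0], [-0.34, -0.176, -0.05, 0, 0, 0], [-0.34, -0.176, -0.05, 0, 0, 0], [-0.34, -0.176, -0.05, 0, 0, 0], [0, 0, 0, 0, 0, 0], [0, 0, 0, 0, 0, 0]]}}

```text
clock: 1.9
eef_pos: [456.1, 218.8, 281.2]
tcp_rot: [-0.0, 0.192, 0.981, -0.0]
ft_force: [-0.7, 0.2, 0.9]
finger_gap: 85.0
```

Run:
```python
from h import *
s=state();print(s['clock'],s['eef_pos'],s['joint_pos'],np.abs(s['joint_vel']).max())
w=camera_info('wrist');im=snapshot('wrist')
for t,z in [('carrier_grip',108),('fuse_stand',46)]:
    for r in look_for(t,'wrist')[:3]: print(t,r['score'],np.round(r['uv']),np.round(hit(w,r['uv'],z)))
u=proj(w,(475,237,100)).astype(int);print(u)
x,y=max(u[0]-100,0),max(u[1]-75,0)
c=im[y:y+150,x:x+200];print(x,y)
np.save('w1.npy',[x,y]);cv2.imwrite('pics/w1full.png',im)
cv2.imwrite('pics/w1.png',cv2.resize(c,None,fx=4,fy=4,interpolation=cv2.INTER_CUBIC))
import pickle;pickle.dump(w,open('w1.pkl','wb'))
```

```text
1.9 [456.08199894 218.83947814 281.15313986] [2.81332731e-01 1.72573214e-01 3.40945140e-02 1.43244297e+00
 3.79927086e-05 6.66939296e-01] 0.05423177980308143
carrier_grip 0.98 [170. 234.] [422. 101. 108.]
carrier_grip 0.6 [360. 224.] [473. 249. 108.]
fuse_stand 0.68 [318. 216.] [465. 215.  46.]
[346 229]
246 154
```

View pics/w1.png

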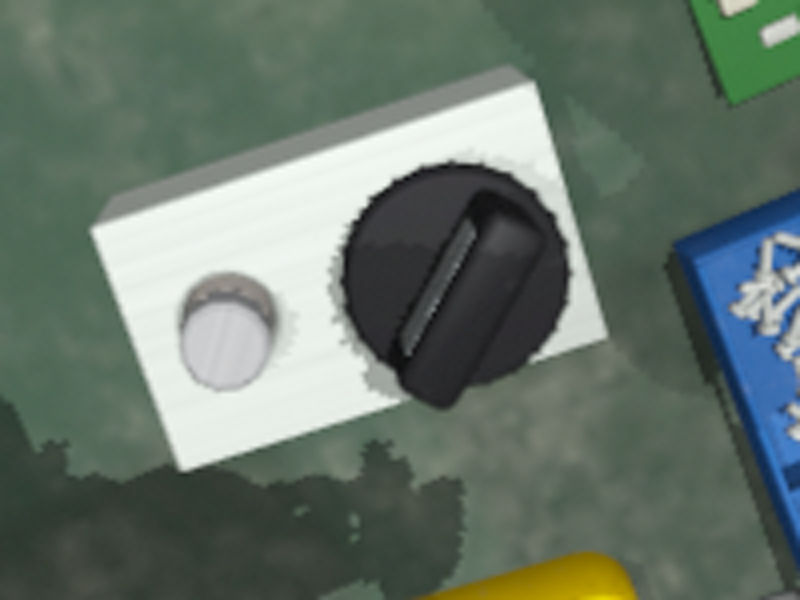

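The crop shows the black carrier in the stand: flange centre at crop (457,273), bar running from (515,212) to (428,385), with the spare fuse in the other hole at (228,335). The choice is confirmed.

Run:
```python
from h import *
import pickle;w=pickle.load(open('w1.pkl','rb'))
f=lambda u,z:hit(w,(246+(u[0]-1.5)/4,154+(u[1]-1.5)/4),z)
print('flange c',f((457,273),76),'w',np.linalg.norm(f((343,273),76)-f((570,273),76)))
print('bar c',f((471,298),108))
for p,q in [((545,235),(455,407)),((478,207),(400,360)),((515,215),(428,385))]:
    d=f(q,108)-f(p,108);print('yaw',np.arctan2(d[1],d[0]),np.linalg.norm(d))
c=[f(u,46) for u in [(92,229),(183,470),(607,337),(535,83)]];print(np.round(c,1))
m=sum(c)/4; e=(c[2]-c[1]);e/=np.linalg.norm(e);print('stand c',m,'yaw of y-axis',np.arctan2(e[1],e[0]),'hole',m+24*e)
```

```text
flange c [479.01539513 249.97478135  76.        ] w 51.20093582111348
bar c [477.05526513 250.37825912 108.        ]
yaw -0.8267397545689777 40.550896630097355
yaw -0.8275066836972609 35.60363870693287
yaw -0.8232213556199115 39.71409551259203
[[442.8 172.   46. ]
 [508.2 167.9  46. ]
 [515.7 279.1  46. ]
 [450.3 283.7  46. ]]
stand c [479.25168723 225.66815372  46.        ] yaw of y-axis 1.503483809817926 hole [480.86596795 249.61380255  46.        ]
```

{"api": "jog_arm", "payload": {"targets": [[-0.095, 0.375, 0, 0, 0, 0], [0, 0, 0.3, 0, 0, 0.105], [0, 0, 0.3, 0, 0, 0.105], [0, 0, 0.3, 0, 0, 0.105], [0, 0, 0.3, 0, 0, 0.105], [0, 0, 0.25, 0, 0, 0], [0, 0, 0.2, 0, 0, 0], [0, 0, 0.15, 0, 0, 0], [0, 0, 0, 0, 0, 0], [0, 0, 0, 0, 0, 0]]}}

```text
clock: 2.88
eef_pos: [476.6, 252.6, 101.2]
tcp_rot: [-0.001, 0.398, 0.917, -0.0]
ft_force: [0.1, -0.1, 0.4]
finger_gap: 85.5
```

Run:
```python
from h import *
togo([479,250,80],-0.826);w=camera_info('wrist');im=snapshot('wrist');cv2.imwrite('pics/w2.png',im)
print(proj(w,(479,250,108)),state()['eef_pos'])
```

```text
shift units [-0.036  0.     0.212]
yaw now 2.322 rz units (first the shift, then turn) 0.0061
[317.23194171 330.58971519] [477.30850461 252.60520889 102.08065316]
```

View pics/w2.png

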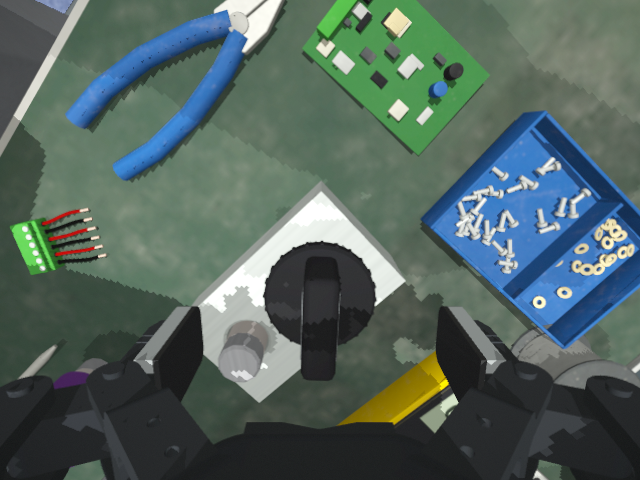

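The bar stands square between the open fingers at (320,328), where predicted; nothing is in the fingers' way.

{"api": "jog_arm", "payload": {"targets": [[-0.035, 0, 0.1, 0, 0, 0], [0, 0, 0.1, 0, 0, 0], [0, 0, 0, 0, 0, 0]]}}

```text
clock: 3.18
eef_pos: [479.4, 248.8, 79.8]
tcp_rot: [-0.001, 0.399, 0.917, -0.001]
ft_force: [-0.9, -0.2, 0.3]
finger_gap: 85.6
```

{"api": "jog_arm", "payload": {"targets": [[0, 0, 0, 0, 0, 0], [0, 0, 0, 0, 0, 0], [0, 0, 0, 0, 0, 0], [0, 0, 0, 0, 0, 0], [0, 0, 0, 0, 0, 0], [0, 0, 0, 0, 0, 0], [0, 0, 0, 0, 0, 0], [0, 0, 0, 0, 0, 0]], "hand": -1, "force": 60}}

```text
clock: 3.85
eef_pos: [480.3, 249.1, 81.6]
tcp_rot: [0.0, 0.399, 0.917, 0.0]
ft_force: [-0.1, -0.0, 2.8]
finger_gap: 13.3
```

{"api": "jog_arm", "payload": {"targets": [[0, 0, -0.1, 0, 0, 0], [0, 0, -0.2, 0, 0, 0], [0, 0, -0.3, 0, 0, 0], [0, 0, -0.3, 0, 0, 0], [0, 0, -0.3, 0, 0, 0], [0, 0, -0.2, 0, 0, 0], [0, 0, 0, 0, 0, 0], [0, 0, 0, 0, 0, 0]]}}

```text
clock: 4.52
eef_pos: [480.3, 249.2, 222.3]
tcp_rot: [0.001, 0.399, 0.917, 0.001]
ft_force: [-0.0, -0.2, -2.0]
finger_gap: 13.0
```

Run:
```python
from h import *
s=state();print(s['eef_pos'],s['finger_gap'],s['ft_force'])
a,b=camera_info('scene'),camera_info('side')
for n,u,v in [('col5 front-left base',(440,246),(450,316)),('col5 front top',(455,193),(445,200)),('col5 right top',(500,212),(470,232))]:
    print(n,np.round(tri([(a,u),(b,v)])),np.round(hit(a,u,0)),np.round(hit(b,v,0)),np.round(hit(a,u,190)))
togo([573,-180,225],1.57)
```

```text
[480.27182966 249.18900539 222.33082079] 12.989473035837694 [-0.03671641 -0.15074204 -2.00159484]
col5 front-left base [ 728. -164.  -21.] [ 723. -164.    0.] [ 698. -200.    0.] [ 526. -205.  190.]
col5 front top [ 652. -179.  234.] [ 931. -120.    0.] [952. 297.   0.] [ 680. -172.  190.]
col5 right top [ 659. -266.  218.] [ 927. -245.    0.] [922. 106.   0.] [ 676. -265.  190.]
shift units [-3.774 -2.244 -0.028]
yaw now 2.32 rz units (first the shift, then turn) 0.7162
```

{"api": "jog_arm", "payload": {"targets": [[-0.31, -0.192, 0, 0, 0, 0], [-0.31, -0.192, 0, 0, 0, 0], [-0.31, -0.192, 0, 0, 0, 0], [-0.31, -0.192, 0, 0, 0, 0], [-0.31, -0.192, 0, 0, 0, 0], [-0.31, -0.192, 0, 0, 0, 0], [-0.31, -0.192, 0, 0, 0, 0], [-0.31, -0.192, 0, 0, 0, 0], [-0.31, -0.192, 0, 0, 0, 0], [-0.31, -0.192, 0, 0, 0, 0], [-0.31, -0.192, 0, 0, 0, 0], [-0.31, -0.192, 0, 0, 0, 0], [0, 0, 0, 0, 0, 0.102], [0, 0, 0, 0, 0, 0.102], [0, 0, 0, 0, 0, 0.102], [0, 0, 0, 0, 0, 0.102], [0, 0, 0, 0, 0, 0.102], [0, 0, 0, 0, 0, 0.102], [0, 0, 0, 0, 0, 0.102], [0, 0, 0, 0, 0, 0]]}}

```text
clock: 6.18
eef_pos: [564.0, -179.9, 219.6]
tcp_rot: [-0.001, 0.708, 0.706, -0.001]
ft_force: [0.8, 0.5, -1.0]
finger_gap: 13.0
```

Run:
```python
from h import *
import pickle
s=state();w=camera_info('wrist');im=snapshot('wrist')
for t in ['post_mouth','fitted_mouth']:
    for r in look_for(t,'wrist')[:3]: print(t,r['score'],np.round(r['uv']),np.round(hit(w,r['uv'],92),1))
print(s['eef_pos'],s['joint_pos'],s['finger_gap'])
pickle.dump(w,open('w3.pkl','wb'));cv2.imwrite('pics/w3.png',im)
```

```text
fitted_mouth 0.65 [333.   9.] [573.4 -38.4  92. ]
[ 564.00343083 -179.93523725  219.59298236] [-4.50499872e-01  3.36312370e-01  1.03332360e-01  1.34087793e+00
 -2.42101683e-05  1.12366330e+00] 13.041691723681643
```

View pics/w3.png

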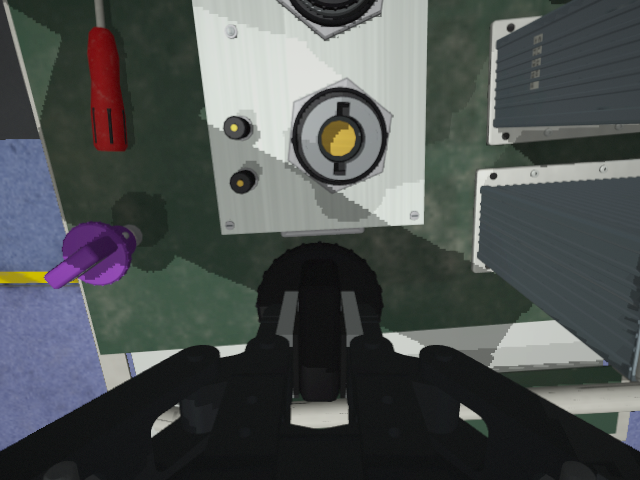

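The picture shows the empty post at (340,137), with dark slots at (343,107) and (339,168), and the carrier held upright at (320,330). Next I zoom in for the insert.

Run:
```python
import cv2
im=cv2.imread('pics/w3.png');c=im[77:197,260:420]
cv2.imwrite('pics/w3c.png',cv2.resize(c,None,fx=5,fy=5,interpolation=cv2.INTER_CUBIC))
```

```text
(no output)
```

View pics/w3c.png

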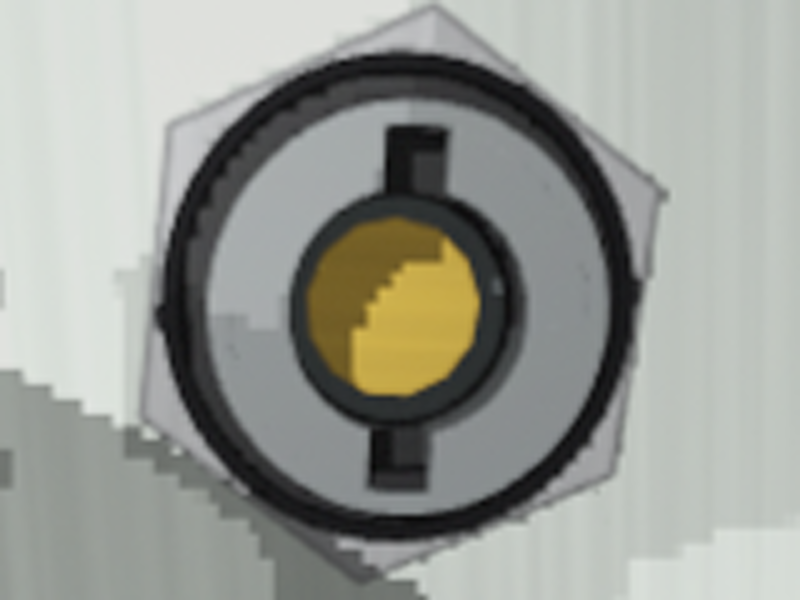

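```bash
python3 - <<'E'
from h import *
import pickle;w=pickle.load(open('w3.pkl','rb'))
f=lambda u,z:hit(w,(260+(u[0]-2)/5,77+(u[1]-2)/5),z)
A,B=f((418.5,127),92),f((397,490),92)
d=A-B;print('slot ends mid',(A+B)/2,'len',np.linalg.norm(d),'yaw',np.arctan2(d[1],d[0]))
L,Rr=f((291,308),92),f((525,308),92);print('bore',(L+Rr)/2,np.linalg.norm(L-Rr))
L,Rr,T,Bo=f((163,298),90),f((637,298),90),f((400,53),90),f((400,540),90)
print('collar',(L+Rr)/2,(T+Bo)/2,np.linalg.norm(L-Rr),np.linalg.norm(T-Bo))
a,b=f((155,312),88),f((640,293),88);d=b-a;print('ribs yaw',np.arctan2(d[1],d[0]))
s=state();T=rot(s['tcp_rot']);e=s['eef_pos'];print(e)
F=lambda x,y,z:np.round(proj(w,e+T.apply([x,y,z])))
# flange top edge z: TCP frame 4.5 below => tool z +4.5
for dx in (0,2): print('flange top/left/right',F(26+dx,0,4.5),F(dx,-26,4.5),F(dx,26,4.5),'bar top near/far ends',F(22+dx,0,-27.5),F(-22+dx,0,-27.5))
g=cv2.cvtColor(cv2.imread('pics/w3.png'),cv2.COLOR_BGR2GRAY)
print(g[232:256,320]);
E
python3 - <<'E'
import cv2,numpy as np
im=cv2.imread('pics/w3.png')[230:410,240:400]
im=np.clip(im.astype(float)*3,0,255).astype('uint8')
cv2.imwrite('pics/w3d.png',cv2.resize(im,None,fx=3.3,fy=3.3,interpolation=cv2.INTER_CUBIC))
E
```

```text
slot ends mid [ 579.04070656 -114.89758839   92.        ] len 46.40453503582881 yaw 1.5205569568025856
bore [ 579.09976983 -114.26168731   92.        ] 30.936300472100196
collar [ 578.11702065 -113.00776226   90.        ] [ 578.13535314 -113.84376196   90.        ] 63.04177048094863 62.48231463580866
ribs yaw 0.033239231056315335
[ 564.33836098 -180.06328942  220.36058016]
flange top/left/right [318. 250.] [254. 312.] [383. 311.] bar top near/far ends [318. 292.] [319. 412.]
flange top/left/right [318. 245.] [254. 307.] [383. 306.] bar top near/far ends [318. 286.] [319. 407.]
[126 115 102  71  48  47  47  45  43  23  15  13  17  17  16  17  18  19
  16  18  18  16  17  19]
```

View pics/w3d.png

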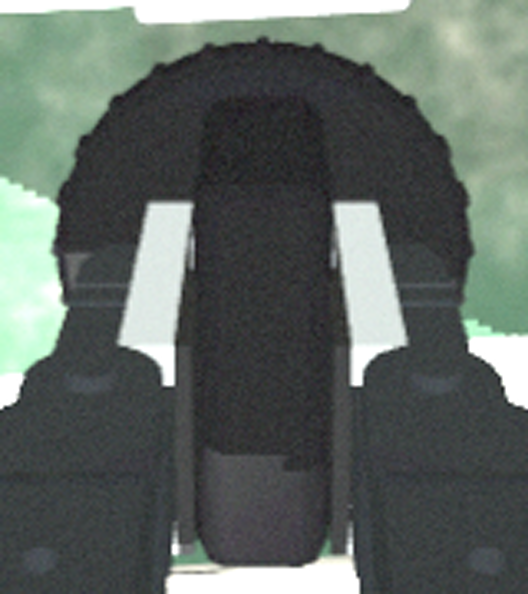

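The zoom shows the carrier held square and upright, flange outline on (320,244) as predicted within about 1 mm. Scale reads about 2.5% small, so the insert centre corrects to about (579, -113.5) with yaw 1.52. I go over it and just into the mouth with the thin fuse end.

{"api": "jog_arm", "payload": {"targets": [[0.33, 0.073, 0, 0, 0, 0], [0.335, 0.074, 0, 0, 0, 0], [0, 0, 0.2, 0, 0, 0.047], [0, 0, 0.2, 0, 0, 0], [0, 0, 0.1, 0, 0, 0], [0, 0, 0, 0, 0, 0], [0, 0, 0, 0, 0, 0], [0, 0, 0, 0, 0, 0]]}}

```text
clock: 7.0
eef_pos: [579.6, -114.2, 172.2]
tcp_rot: [0.0, 0.724, 0.69, 0.0]
ft_force: [0.1, -0.5, -1.0]
finger_gap: 12.9
```

Run:
```python
from h import *
togo([579,-113.5,145],1.5205);s=state();print(s['eef_pos'],s['ft_force'],s['wrist_torque'])
for c in ['scene','side']:
    ci=camera_info(c);im=snapshot(c);x,y=proj(ci,(579,-113,100)).astype(int)
    cv2.imwrite(f'pics/{c}1.png',cv2.resize(im[y-38:y+37,x-50:x+50],None,fx=4,fy=4,interpolation=cv2.INTER_CUBIC))
a,b=[cv2.imread(f'pics/{c}1.png') for c in ('scene','side')]
cv2.imwrite('pics/both1.png',np.hstack([a,b]))
```

```text
shift units [ 0.007 -0.007  0.272]
yaw now 1.5234 rz units (first the shift, then turn) 0.0028
[ 579.62614139 -114.19577819  172.18280228] [ 0.06501883 -0.45867798 -1.02157242] [ 0.04276001 -0.00771359 -0.00740338]
```

View pics/both1.png

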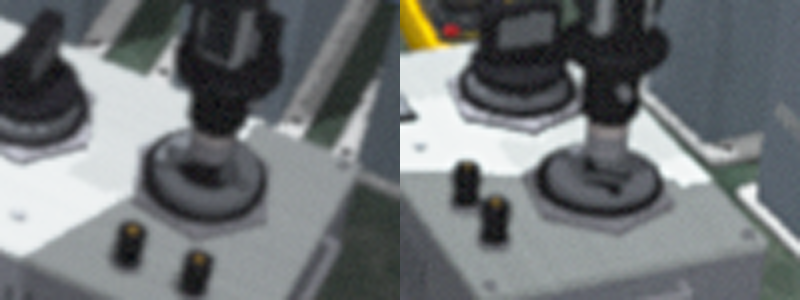

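Both views show the fuse hanging over the bore of the empty post. I descend with the thin end, then step gently.

{"api": "jog_arm", "payload": {"targets": [[0.005, -0.005, 0.1, 0, 0, 0], [0, 0, 0.1, 0, 0, 0], [0, 0, 0.08, 0, 0, 0], [0, 0, 0, 0, 0, 0], [0, 0, 0, 0, 0, 0]]}}

```text
clock: 7.52
eef_pos: [578.3, -113.1, 142.4]
tcp_rot: [-0.001, 0.724, 0.69, -0.0]
ft_force: [0.6, -0.6, -1.2]
finger_gap: 13.1
```

{"api": "jog_arm", "payload": {"targets": [[0, 0, 0.015, 0, 0, 0], [0, 0, 0.015, 0, 0, 0], [0, 0, 0.015, 0, 0, 0], [0, 0, 0, 0, 0, 0]]}}

```text
clock: 7.85
eef_pos: [578.8, -113.3, 138.7]
tcp_rot: [0.0, 0.724, 0.69, -0.0]
ft_force: [-0.1, -0.4, -1.3]
finger_gap: 12.6
```

{"api": "jog_arm", "payload": {"targets": [[0, 0, 0.015, 0, 0, 0], [0, 0, 0.015, 0, 0, 0], [0, 0, 0, 0, 0, 0]]}}

```text
clock: 8.1
eef_pos: [578.7, -113.6, 135.7]
tcp_rot: [0.0, 0.724, 0.69, -0.0]
ft_force: [-0.9, -2.3, -0.3]
finger_gap: 12.8
```

{"api": "jog_arm", "payload": {"targets": [[0, 0, 0.015, 0, 0, 0], [0, 0, 0.015, 0, 0, 0], [0, 0, 0, 0, 0, 0]]}}

```text
clock: 8.35
eef_pos: [578.7, -113.5, 132.5]
tcp_rot: [0.0, 0.724, 0.69, -0.0]
ft_force: [-1.7, -3.9, -0.7]
finger_gap: 12.9
```

{"api": "jog_arm", "payload": {"targets": [[0, 0, 0.015, 0, 0, 0], [0, 0, 0.015, 0, 0, 0], [0, 0, 0, 0, 0, 0]]}}

```text
clock: 8.6
eef_pos: [578.7, -113.5, 129.6]
tcp_rot: [0.0, 0.724, 0.69, -0.0]
ft_force: [-2.0, -5.9, 0.2]
finger_gap: 13.3
```

The barrel is in; a side force toward -y says to shift about 1 mm that way.

{"api": "jog_arm", "payload": {"targets": [[-0.008, -0.003, 0, 0, 0, 0], [0, 0, 0, 0, 0, 0]]}}

```text
clock: 8.77
eef_pos: [578.6, -113.8, 129.6]
tcp_rot: [-0.0, 0.724, 0.69, 0.0]
ft_force: [-0.3, -1.7, -0.5]
finger_gap: 12.7
```

{"api": "jog_arm", "payload": {"targets": [[0, 0, 0.015, 0, 0, 0], [0, 0, 0.015, 0, 0, 0], [0, 0, 0, 0, 0, 0]]}}

```text
clock: 9.02
eef_pos: [578.5, -113.8, 126.4]
tcp_rot: [-0.0, 0.724, 0.69, 0.0]
ft_force: [0.7, -1.3, -2.2]
finger_gap: 12.9
```

{"api": "jog_arm", "payload": {"targets": [[0, 0, 0.015, 0, 0, 0], [0, 0, 0.015, 0, 0, 0], [0, 0, 0, 0, 0, 0]]}}

```text
clock: 9.27
eef_pos: [578.5, -113.9, 123.4]
tcp_rot: [-0.0, 0.724, 0.69, 0.0]
ft_force: [0.7, -0.7, -3.0]
finger_gap: 12.9
```

{"api": "jog_arm", "payload": {"targets": [[0, 0, 0.01, 0, 0, 0], [0, 0, 0.01, 0, 0, 0], [0, 0, 0, 0, 0, 0]]}}

```text
clock: 9.52
eef_pos: [578.4, -113.9, 121.6]
tcp_rot: [-0.0, 0.724, 0.69, 0.0]
ft_force: [0.2, -0.1, -3.3]
finger_gap: 12.8
```

{"api": "jog_arm", "payload": {"targets": [[0, 0, 0.01, 0, 0, 0], [0, 0, 0.01, 0, 0, 0], [0, 0, 0, 0, 0, 0]]}}

```text
clock: 9.77
eef_pos: [578.4, -113.9, 119.6]
tcp_rot: [-0.0, 0.724, 0.69, -0.0]
ft_force: [0.1, -0.7, -1.5]
finger_gap: 12.9
```

{"api": "jog_arm", "payload": {"targets": [[0, 0, 0.01, 0, 0, 0], [0, 0, 0.01, 0, 0, 0], [0, 0, 0, 0, 0, 0]]}}

```text
clock: 10.02
eef_pos: [578.4, -113.9, 117.6]
tcp_rot: [-0.0, 0.724, 0.69, -0.0]
ft_force: [-0.1, 0.1, -1.2]
finger_gap: 12.8
```

{"api": "jog_arm", "payload": {"targets": [[0, 0, 0.01, 0, 0, 0], [0, 0, 0.01, 0, 0, 0], [0, 0, 0, 0, 0, 0]]}}

```text
clock: 10.27
eef_pos: [578.5, -114.0, 116.1]
tcp_rot: [0.0, 0.724, 0.69, 0.0]
ft_force: [-0.8, -0.3, 3.8]
finger_gap: 13.1
```

Spring contact comes at the expected height. Now I press on.

{"api": "jog_arm", "payload": {"targets": [[0, 0, 0.015, 0, 0, 0], [0, 0, 0.015, 0, 0, 0], [0, 0, 0.015, 0, 0, 0], [0, 0, 0.015, 0, 0, 0], [0, 0, 0.015, 0, 0, 0], [0, 0, 0, 0, 0, 0]]}}

```text
clock: 10.77
eef_pos: [578.6, -114.0, 108.6]
tcp_rot: [0.0, 0.724, 0.69, 0.0]
ft_force: [-2.6, 0.3, 8.3]
finger_gap: 13.0
```

{"api": "jog_arm", "payload": {"targets": [[0, 0, 0.015, 0, 0, 0], [0, 0, 0.01, 0, 0, 0], [0, 0, 0, 0, 0, 0]]}}

```text
clock: 11.02
eef_pos: [578.6, -114.0, 106.4]
tcp_rot: [0.0, 0.724, 0.69, 0.0]
ft_force: [-2.8, 1.2, 9.6]
finger_gap: 12.8
```

{"api": "jog_arm", "payload": {"targets": [[0, 0, 0.007, 0, 0, 0], [0, 0, 0, 0, 0, 0], [0, 0, 0, 0, 0, 0]]}}

```text
clock: 11.27
eef_pos: [578.6, -114.0, 105.9]
tcp_rot: [0.001, 0.724, 0.69, 0.0]
ft_force: [-3.0, -0.5, 9.9]
finger_gap: 12.9
```

{"api": "jog_arm", "payload": {"targets": [[0, 0, 0.005, 0, 0, 0], [0, 0, 0, 0, 0, 0], [0, 0, 0, 0, 0, 0]]}}

```text
clock: 11.52
eef_pos: [578.6, -114.0, 105.6]
tcp_rot: [0.001, 0.724, 0.69, 0.0]
ft_force: [-3.3, 0.3, 12.4]
finger_gap: 12.8
```

The force jump marks the flange stop. I back off 0.6 mm and begin the clockwise turn.

{"api": "jog_arm", "payload": {"targets": [[0, -0.004, -0.006, 0, 0, 0], [0, 0, 0, 0, 0, 0.06], [0, 0, 0, 0, 0, 0.06], [0, 0, 0, 0, 0, 0.06], [0, 0, 0, 0, 0, 0]]}}

```text
clock: 11.93
eef_pos: [578.8, -114.1, 106.3]
tcp_rot: [0.001, 0.787, 0.617, 0.001]
ft_force: [-0.4, 0.2, 9.5]
finger_gap: 13.2
```

```bash
cat > st.py <<'E'
from h import *
s=state();x=rot(s['tcp_rot']).as_matrix()[:,0]
print(s['eef_pos'].round(1),'yaw',round(np.arctan2(x[1],x[0]),3),s['ft_force'].round(1),s['wrist_torque'].round(2),s['finger_gap'].round(1),s['joint_torque'][5].round(2),s['joint_pos'][5].round(2))
E
python3 st.py
```

```text
Traceback (most recent call last):
  File "st.py", line 3, in <module>
    print(s['eef_pos'].round(1),'yaw',round(np.arctan2(x[1],x[0]),3),s['ft_force'].round(1),s['wrist_torque'].round(2),s['finger_gap'].round(1),s['joint_torque'][5].round(2),s['joint_pos'][5].round(2))
                                                                                                                       ^^^^^^^^^^^^^^^^^^^^^
AttributeError: 'float' object has no attribute 'round'
```

```bash
sed -i "s/s\['finger_gap'\].round(1)/s['finger_gap']/" st.py; python3 st.py
```

```text
[ 578.8 -114.1  106.3] yaw 1.331 [-0.4  0.2  9.5] [ 0.04  0.12 -0.08] 13.1878469219855 1.06 1.47
```

It turns freely below the ledge (torque 0.1 N m).

{"api": "jog_arm", "payload": {"targets": [[0, 0, 0, 0, 0, 0.1], [0, 0, 0, 0, 0, 0.1], [0, 0, 0, 0, 0, 0.1], [0, 0, 0, 0, 0, 0.1], [0, 0, 0, 0, 0, 0]]}}

```text
clock: 12.35
eef_pos: [579.0, -114.2, 106.3]
tcp_rot: [0.001, 0.898, 0.439, 0.001]
ft_force: [0.3, -0.7, 10.5]
finger_gap: 12.8
```

```bash
python3 st.py
```

```text
[ 579.  -114.2  106.3] yaw 0.909 [ 0.3 -0.7 10.5] [ 0.    0.04 -0.01] 12.812473443946468 1.77 1.9
```

{"api": "jog_arm", "payload": {"targets": [[0, 0, 0, 0, 0, 0.1], [0, 0, 0, 0, 0, 0.1], [0, 0, 0, 0, 0, 0.1], [0, 0, 0, 0, 0, 0.1], [0, 0, 0, 0, 0, 0.1], [0, 0, 0, 0, 0, 0]]}}

```text
clock: 12.85
eef_pos: [579.0, -114.2, 106.3]
tcp_rot: [0.001, 0.981, 0.192, 0.001]
ft_force: [0.4, -0.6, 9.0]
finger_gap: 13.2
```

```bash
python3 st.py
```

```text
[ 579.  -114.2  106.3] yaw 0.386 [ 0.4 -0.6  9. ] [-0.06 -0.02 -0.02] 13.150120597977867 1.76 2.42
```

{"api": "jog_arm", "payload": {"targets": [[0, 0, 0, 0, 0, 0.06], [0, 0, 0, 0, 0, 0.06], [0, 0, 0, 0, 0, 0.06], [0, 0, 0, 0, 0, 0]]}}

```text
clock: 13.18
eef_pos: [579.0, -114.2, 106.3]
tcp_rot: [0.001, 0.995, 0.1, 0.001]
ft_force: [-0.4, -0.5, 9.9]
finger_gap: 13.0
```

```bash
python3 st.py
```

```text
[ 579.  -114.2  106.3] yaw 0.2 [-0.4 -0.5  9.9] [-0.09 -0.04 -0.01] 13.02662229294347 1.06 2.6
```

{"api": "jog_arm", "payload": {"targets": [[0, 0, 0, 0, 0, 0.03], [0, 0, 0, 0, 0, 0.03], [0, 0, 0, 0, 0, 0]]}}

```text
clock: 13.43
eef_pos: [579.0, -114.3, 106.3]
tcp_rot: [0.001, 0.998, 0.069, 0.001]
ft_force: [-0.7, -1.3, 10.8]
finger_gap: 12.8
```

```bash
python3 st.py
```

```text
[ 579.  -114.3  106.3] yaw 0.139 [-0.7 -1.3 10.8] [-0.09  0.02  0.01] 12.825061540368726 0.55 2.67
```

{"api": "jog_arm", "payload": {"targets": [[0, 0, 0, 0, 0, 0.03], [0, 0, 0, 0, 0, 0]]}}

```text
clock: 13.6
eef_pos: [579.0, -114.3, 106.3]
tcp_rot: [0.001, 0.999, 0.054, 0.001]
ft_force: [-0.4, -0.7, 9.6]
finger_gap: 13.2
```

```bash
python3 st.py
```

```text
[ 579.  -114.3  106.3] yaw 0.108 [-0.4 -0.7  9.6] [-0.13  0.03  0.01] 13.191373164970374 0.48 2.7
```

{"api": "jog_arm", "payload": {"targets": [[0, 0, 0, 0, 0, 0.03], [0, 0, 0, 0, 0, 0]]}}

```text
clock: 13.77
eef_pos: [579.0, -114.6, 106.3]
tcp_rot: [0.001, 0.999, 0.038, 0.001]
ft_force: [-0.9, -1.3, 9.8]
finger_gap: 13.1
```

```bash
python3 st.py
```

```text
[ 579.  -114.6  106.3] yaw 0.076 [-0.9 -1.3  9.8] [-0.44  0.07  0.1 ] 13.13732415267332 0.55 2.73
```

{"api": "jog_arm", "payload": {"targets": [[0, 0, 0, 0, 0, 0.02], [0, 0, 0, 0, 0, 0]]}}

```text
clock: 13.93
eef_pos: [578.9, -114.8, 106.3]
tcp_rot: [0.001, 1.0, 0.028, 0.001]
ft_force: [-1.3, -3.6, 9.6]
finger_gap: 12.9
```

```bash
python3 st.py
```

```text
[ 578.9 -114.8  106.3] yaw 0.056 [-1.3 -3.6  9.6] [-0.65  0.13  0.17] 12.896494883778173 0.45 2.75
```

{"api": "jog_arm", "payload": {"targets": [[0, 0, 0, 0, 0, 0.02], [0, 0, 0, 0, 0, 0]]}}

```text
clock: 14.1
eef_pos: [578.9, -115.1, 106.3]
tcp_rot: [0.001, 1.0, 0.017, 0.001]
ft_force: [-0.3, -4.9, 9.4]
finger_gap: 13.0
```

```bash
python3 st.py
```

```text
[ 578.9 -115.1  106.3] yaw 0.035 [-0.3 -4.9  9.4] [-0.93  0.21  0.11] 13.010548453161249 0.49 2.77
```

The moment rises and the carrier leans: it is at the stop. I relieve slightly and let it up.

{"api": "jog_arm", "payload": {"targets": [[0, 0, 0, 0, 0, -0.03], [0, 0, -0.01, 0, 0, 0], [0, 0, -0.01, 0, 0, 0], [0, 0, 0, 0, 0, 0]]}}

```text
clock: 14.43
eef_pos: [579.0, -114.9, 108.3]
tcp_rot: [0.001, 0.999, 0.034, 0.001]
ft_force: [-0.3, -2.9, 9.8]
finger_gap: 12.8
```

```bash
python3 st.py
```

```text
[ 579.  -114.9  108.3] yaw 0.067 [-0.3 -2.9  9.8] [-0.76  0.06  0.02] 12.79158762875022 0.03 2.74
```

{"api": "jog_arm", "payload": {"targets": [[0, 0, -0.01, 0, 0, 0], [0, 0, -0.005, 0, 0, 0], [0, 0, 0, 0, 0, 0]]}}

```text
clock: 14.68
eef_pos: [578.9, -114.9, 109.6]
tcp_rot: [0.001, 0.999, 0.034, 0.001]
ft_force: [-0.8, -3.6, 8.2]
finger_gap: 12.9
```

```bash
python3 st.py
```

```text
[ 578.9 -114.9  109.6] yaw 0.067 [-0.8 -3.6  8.2] [-0.85 -0.04  0.07] 12.89889402031423 0.04 2.74
```

{"api": "jog_arm", "payload": {"targets": [[0, 0, -0.005, 0, 0, 0], [0, 0, 0, 0, 0, 0]]}}

```text
clock: 14.85
eef_pos: [578.9, -114.8, 109.8]
tcp_rot: [0.001, 0.999, 0.034, 0.001]
ft_force: [1.0, -4.3, 4.8]
finger_gap: 13.0
```

{"api": "jog_arm", "payload": {"targets": [[0, 0, -0.005, 0, 0, 0], [0, 0, 0, 0, 0, 0]]}}

```text
clock: 15.02
eef_pos: [578.8, -114.8, 109.9]
tcp_rot: [0.001, 0.999, 0.034, 0.001]
ft_force: [2.6, -5.3, 3.0]
finger_gap: 12.8
```

```bash
python3 st.py
```

```text
[ 578.8 -114.8  109.9] yaw 0.067 [ 2.6 -5.3  3. ] [-1.35 -0.64  0.08] 12.756997811222677 0.05 2.74
```

The lift ends at 4.0 mm above the stop and the upward force vanishes: the pin is caught in the notch. Release.

{"api": "jog_arm", "payload": {"targets": [[0, 0, 0, 0, 0, 0], [0, 0, 0, 0, 0, 0], [0, 0, 0, 0, 0, 0], [0, 0, 0, 0, 0, 0], [0, 0, 0, 0, 0, 0], [0, 0, 0, 0, 0, 0]], "hand": 0}}

```text
clock: 15.52
eef_pos: [577.9, -113.8, 109.5]
tcp_rot: [-0.0, 0.999, 0.034, -0.0]
ft_force: [0.4, 0.3, -0.3]
finger_gap: 43.2
```

{"api": "jog_arm", "payload": {"targets": [[0, 0, -0.1, 0, 0, 0], [0, 0, -0.2, 0, 0, 0], [0, 0, -0.3, 0, 0, 0], [0, 0, -0.3, 0, 0, 0], [0, 0, -0.2, 0, 0, 0], [-0.3, 0, 0, 0, 0, 0], [-0.3, 0, 0, 0, 0, 0], [-0.2, 0, 0, 0, 0, 0], [0, 0, 0, 0, 0, 0], [0, 0, 0, 0, 0, 0]]}}

```text
clock: 16.35
eef_pos: [497.8, -119.4, 221.0]
tcp_rot: [0.0, 0.999, 0.033, 0.001]
ft_force: [-0.0, 0.6, 0.6]
finger_gap: 43.1
```

Run:
```python
from h import *
import pickle
s=state();w=camera_info('wrist');im=snapshot('wrist');print(s['eef_pos'],s['ft_force'])
for n,p in [('grip',(579,-114,136)),('fitted',(575,-14,136))]: print(n,proj(w,p))
pickle.dump(w,open('w4.pkl','wb'));cv2.imwrite('pics/w4full.png',im)
im=np.clip(im.astype(float)*1.8,0,255).astype('uint8')
cv2.imwrite('pics/w4.png',im)
```

```text
[ 497.77939859 -119.43243299  221.04554035] [-0.02210337  0.63158255  0.5855693 ]
grip [320.07524742 109.65775814]
fitted [135.92245809 104.3850764 ]
```

View pics/w4.png

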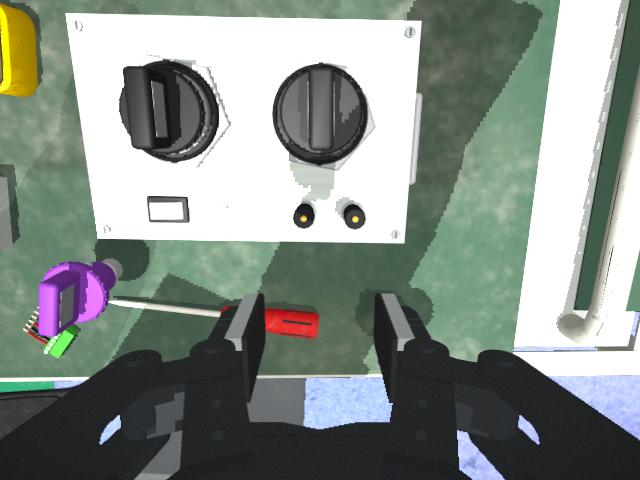

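The picture shows the carrier seated at (320,113), its bar parallel to the locked neighbour at (150,110). The screwdriver is still in place and the fingers are clear.

```bash
python3 -c "
from rig import *
print(finish_job())"
```

```text
the job is handed in; nothing more can be done
None
```

The fuse carrier is in the empty post, turned to the stop and, by my checks, locked. I handed the job in at about 16 s of the 72 s; no verdict is reported.

**What I did:** I took the black carrier from its stand. I found the slotted insert in the wrist picture at about (579, -113.5) mm, slots at yaw 1.52 rad. The barrel met about 6 N sideways on the way in, so I shifted about 1 mm and went on. I pressed it in and turned it about 80° clockwise to the stop. Then I let it up, released it and backed away.

**Forces:** At the wrist I read at most about 12 N down and 6 N sideways. The contact force on the insert itself was not measured.

**Last checks:**
- **Spring:** it met the fuse at the expected height.
- **Lock:** from the flange stop the carrier came up 4.0 mm, to 28 mm above the mouth, and stopped there with the upward force falling away. That is where the notch should hold it.
- **Direction:** when I let go the tool stood at about 0.07 rad. The ribs read about 0.03 rad, and in the last picture the bar is parallel to the neighbour's.
- **Bystanders:** the screwdriver looks undisturbed in the last picture. I did not measure any of the four again.

**What disagreed:**
- **Camera scale:** the wrist camera read known sizes about 2.5% small, which I corrected for by hand.
- **Stop angle:** the stop came on gradually. The tool went 0.05 to 0.09 rad past the expected 0.12 rad while the carrier leaned slightly. It was relieved before release.

I viewed 9 pictures.

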